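# Clamp the capped plate square in the twin-screw press

## Task

Slide the carrier with the capped sample plate fully home against the press's rear stop. Then screw the press bar down with its two knobs in turn, clockwise and at most a quarter turn at a time so that the bar stays nearly level, until you feel its feet bear on the cap. Tighten to a firm hold of about 80 N in all (40 N a foot), never near 150 N, finish with the bar level, let go, and leave the other things on the bench where they are.

Things in the scene. Friction and masses are not known exactly. Their poses are not given: they have to be found in the camera images.
- press: Fixed press on the bench: white base plate 190 x 260 x 20 mm (top 20 mm above the bench), two aluminium guide strips 134 mm apart (12 mm high) and a rear stop 26 mm high. Origin on the bench midway between the two screws; x points from the open front (robot side) to the rear stop, y left, z up. Turned by up to 0.25 rad.
- carrier: Loose aluminium carrier 90 (x) x 128 (y) x 8 mm, 0.36 to 0.6 kg, flat between the guides (3 mm play a side), with a capped sample plate on it. Origin: centre of its underside; axes as the press. Home, against the rear stop, it lies at x = 0 of the press; it starts 25 to 45 mm in front. The grey cap's top is 62.5 to 67 mm above the underside, not measured: where the feet meet it must be felt.
- post_grip (a point): Grip post of the carrier, aluminium, upright, 16 (x) x 24 (y) mm and 50 mm high from the carrier's underside, 96 mm in front of the carrier's origin and over 40 mm clear of the plate behind it. The point lies on the post's axis, 10 mm below its top, 60 mm above the bench. Axes as the carrier.
- bar: Press bar, aluminium, 44 (x) x 236 (y) x 22 mm, 0.35 kg, slotted at both ends for the screws, with two rubber feet (26 mm across, 14 mm high) 52 mm left and right of its middle. Collars under its ends hold it up against the washers of the two nuts (6 to 9 N each). Origin: middle of the bar, level with the feet's undersides; axes as the press when it is level.
- knob_left (a joint): Angle (rad) of the left knob, 95 mm left of the bar's middle; grows clockwise seen from above, 0 to 5.8, starts at 0.4 to 0.65. A rad lowers its nut and the bar's left end by 3.8 mm; equal angles mean a level bar. It turns against 0.25 N m friction and stays put. The nut's washer is sprung, 16 N per mm: after the feet touch, each 1 mm more on both nuts adds 16 N a side and 0.06 N m to each knob.
- knob_right (a joint): The same for the right knob and the right end of the bar, 95 mm right of the bar's middle. With both angles at 0 the bar is level and highest, the undersides of its feet 92 mm above the bench.
- knob_left_grip (a point): Grip point of the left knob, on its axis, 172 mm above the bench at all angles: a black upright grip bar 48 x 14 x 26 mm (high) on a disc 48 mm across. The point is 10 mm below the grip bar's top and 16 mm above the disc. Its x runs along the 48 mm, its y across the 14 mm; they turn with the knob and are the press's axes at knob angle 0.
- knob_right_grip (a point): The same on the right knob.
- tube_rack: Orange tube rack, 110 x 150 x 66 mm, a bystander. Origin: centre of its underside.
- bottle: White bottle with a blue cap, 70 mm across, 150 mm high, a bystander. Origin: centre of its underside.
- tip_box: Blue pipette tip box with a clear lid, 85 x 125 x 70 mm, a bystander. Origin: centre of its underside.
Mind the look-alikes: they are no part of the job. What is shaped like the carrier but turquoise is not meant. Several things have the shape of the bar; the one meant has the colours described above.

How it is judged:
By the outcome, as a careful person would: the job done as asked, in the order asked, and still so for the second after the job is handed in, with the robot touching nothing.
It also fails if it takes over 72 s, if anything falls off the work surface, if the arm or the gripper's body presses on something with over 40 N, if the wrist force passes 120 N, or if a joint passes its speed limit or range.

## Robot

A 6-joint arm with a two-finger parallel gripper is mounted at the origin on the work surface. World frame = base frame: x ahead of the robot, y to its left, z up, the work surface at z = 0. Lengths are in m, angles in rad, forces in N, time in s.
With the tool pointing down it reaches from about 0.275 to 1 m from the base axis. Payload 8.4 kg.
Tool frame: the origin (TCP) lies between the finger pads; the fingertips stand 22 mm ahead of it and the grasp point (between the pads) lies 3 mm ahead of it (bot.tip_reach is the distance from the TCP to the fingertips, in m); x points along the fingers, y is the direction in which the jaws open and shut, and the axes are right-handed (so a half turn about x gives the same grasp; the last joint's range is limited). The gripper opens to 85 mm and grips with 20 to 120 N. Pads are 22 mm wide; open, the fingers measure 114 mm over their backs; the gripper's body (76 mm by 85 mm) begins 54 mm behind the grasp point. The pads swing forward as they close: fully open they stand 13 mm farther back than shut.
Start: joints at [-1.227, 0.353, 1.633, -0, 1.155, -0.002], TCP at [0.212, -0.588, 0.217] pointing down, gripper open.
Joint ranges: [-2.63, 2.63], [-0.92, 2.1], [0.06, 2.66], [-1.3, 4.44], [0, 2.69], [-3.02, 3.02]. Speed limits (rad/s): [2.22, 2.22, 2.79, 3.14, 3.14, 3.14].

## Interface

Orientations are given as a 3x3 rotation matrix whose columns are the frame's x, y, z axes.
In Python, from rig import bot gives the robot as it stands.
- The arm moves only by the tool servo_tool, never from a script. Its argument "commands" is a list of rows, each a list of 3 entries, a list of its own where there are three numbers: the shift along the tool's x, y, z in cm, then the turn about the tool's x in rad, then the gripper command: -1 is fully open, 1 is shut, values between are in proportion. A call has exactly 8 rows; each row shifts and turns the commanded pose from where the row before left it, along the tool's axes as they then stand; what a row does not reach is not made up. A row lasts 1/10 s, in which the tool goes at most 50 mm and 8.59 degrees, less where a joint would pass 70% of its speed; a pose out of reach is approached as far as the arm can. A call is refused whole if a number of a shift passes 5 or a number of a turn 0.15, either way. A call with a gripper value outside its range is refused whole. The fingers move at their own pace and stop on an object; "grip_force" is the grip in N (left out, the last holds). Time passes only in rows, so rows that do not move let the fingers close, or fill a call up. It gives the time, the measured TCP pose, the force and the opening at its end, in the units of the state.
- bot.get_state(): the state, without advancing time (a new reading comes with each control period).
- bot.camera(name): name is "side" or "top"; returns the picture (400x640x3 uint8, red, green, blue); there is no depth.
- bot.camera_model(name): a dict with "fx", "fy", "cx", "cy" (pixels), "xyz" and "orientation" of the camera in the world. Camera axes: x right, y down, z forward; pixel columns grow to the right and rows downward; lengths in m; the calibration is good to about 2 mm. A picture is of the moment at which its call begins. camera_model takes no time and is no camera call.
- bot.hand_in(): hands the job in, once; it reports no verdict.
The state is a dict: "t": time; "joint_pos": joint angles; "qvel": joint speeds; "effort": joint torques, N m; "position": TCP position; "ee_rot": TCP orientation; "ft_force": force on the tool from outside, world axes, zero at the start; "wrist_torque": the same for the moment, N m; "gripper_width": opening from 0.0 (shut) to 1.0 (fully open).
Only numpy, scipy, OpenCV 4.12 (cv2) and the standard library are available. Lean on these libraries where they do the work, as an engineer would, in place of code of your own. Each camera call takes 0.05 s, during which the arm holds its last target. There are 200 camera calls.

## Working session

There is one attempt and no reset: what is moved stays moved. The work goes in short steps, Python scripts to look and compute and a tool call to move; the robot and the scene stay as the last step left them, time stands still between calls to the robot, and variables do not carry over. Pictures are saved under pics/ and viewed, about 8 in all and at most 12, crops included, and the job is handed in when it is done.

Besides the shell and the picture viewer there is one more tool, called after "Emit:" as name(argument=value, ...) on one line, values as JSON. servo_tool: Moves the arm, as the interface text tells. Its arguments: {"type":"object","properties":{"commands":{"type":"array"},"grip_force":{"type":"number"}},"required":["commands"]}

```bash
mkdir -p pics; ls
python3 - <<'E'
from rig import bot
import cv2,numpy as np
for n in("side","top"):
    im=bot.camera(n); cv2.imwrite(f"pics/{n}0.png",im[:,:,::-1]); m=bot.camera_model(n); print(n,{k:np.round(v,4).tolist() for k,v in m.items()})
s=bot.get_state(); print({k:np.round(v,4).tolist() for k,v in s.items()})
E
```

```text
pics
side {'fx': 456.7194, 'fy': 456.7194, 'cx': 322.2855, 'cy': 202.0099, 'xyz': [0.3327, 1.0668, 1.018], 'orientation': [[-0.9963, -0.0467, 0.0717], [-0.0849, 0.6434, -0.7608], [-0.0106, -0.7641, -0.645]]}
top {'fx': 495.542, 'fy': 495.542, 'cx': 317.7493, 'cy': 199.3084, 'xyz': [0.1284, 0.0161, 1.6217], 'orientation': [[-0.0708, -0.9752, 0.2095], [-0.9975, 0.0689, -0.0164], [0.0015, -0.2101, -0.9777]]}
{'t': 0.1, 'joint_pos': [-1.2274, 0.3536, 1.6341, -0.0, 1.1552, -0.0024], 'qvel': [0.0007, -0.0008, -0.0031, -0.0013, -0.0009, 0.0], 'effort': [-0.0, -60.6351, -34.2817, -0.0002, 0.0038, 0.0], 'position': [0.2117, -0.5876, 0.2165], 'ee_rot': [[-0.0004, 0.3389, -0.9408], [0.0012, -0.9408, -0.3389], [-1.0, -0.0012, -0.0]], 'ft_force': [0.4768, 0.4923, -0.3087], 'wrist_torque': [0.0252, -0.0162, 0.0096], 'gripper_width': 1.0024}
```

View pics/side0.png

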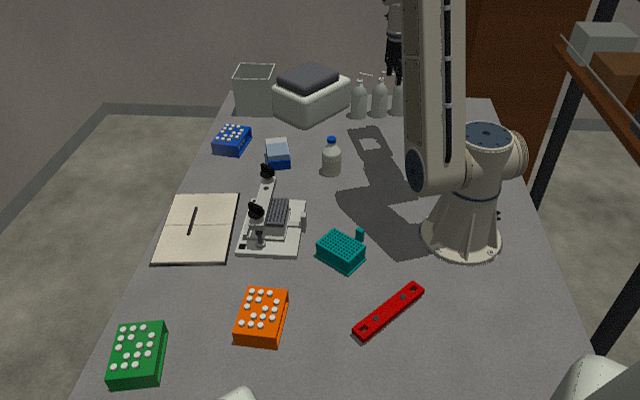

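View pics/top0.png

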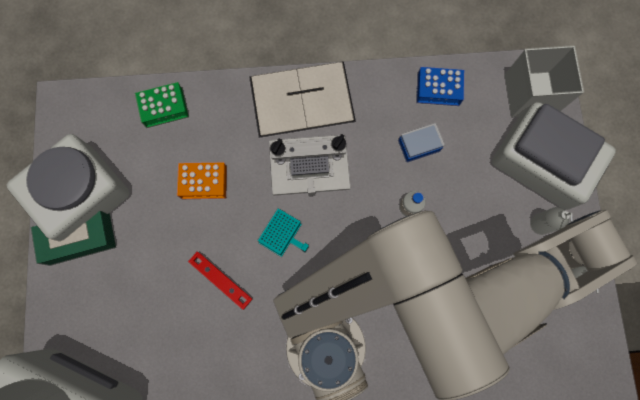

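The top view shows the press at about (310,165), with black knobs at (277,148) and (339,143) and its front post at (312,191). In the side view it is at about (272,220), with knobs at (256,211) and (267,171) and the post at (303,222). The look-alikes are the turquoise carrier at top (280,232) and the red bar at top (220,280). I'll enlarge the crops.

Run:
```python
import cv2,numpy as np
a=cv2.imread("pics/top0.png")[130:200,260:360]; b=cv2.imread("pics/side0.png")[155:265,230:320]
cv2.imwrite("pics/ct.png",cv2.resize(a,None,fx=8,fy=8,interpolation=cv2.INTER_CUBIC))
cv2.imwrite("pics/cs.png",cv2.resize(b,None,fx=5,fy=5,interpolation=cv2.INTER_CUBIC))
```

```text
(no output)
```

View pics/ct.png

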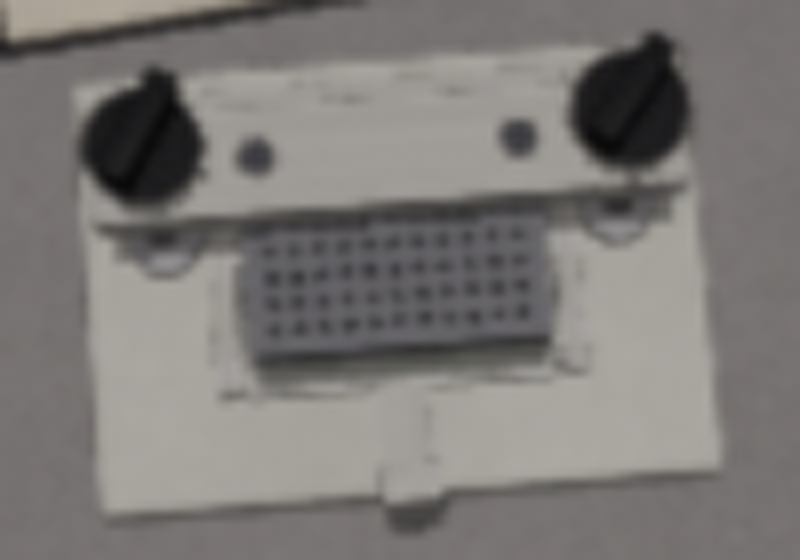

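View pics/cs.png

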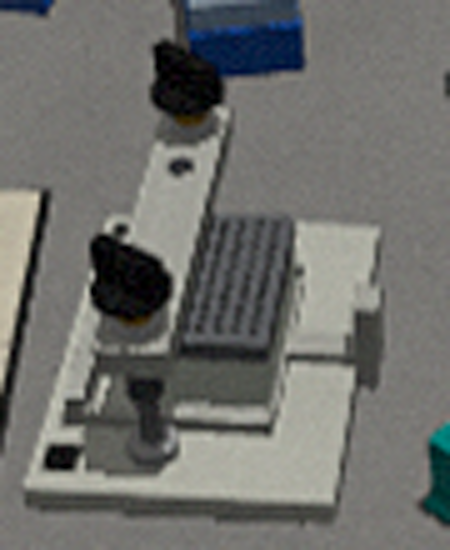

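The crops confirm it. The bar meant is aluminium, over the grey cap, and carries two black knobs: top crop (142,147) and (630,110), side crop (131,280) and (187,88). The aluminium carrier's post is at top crop (411,482) and side crop (368,295). The turquoise and red items are decoys. Next I'll fit the press pose to these points.

```bash
cat > h.py <<'E'
import numpy as np,cv2
from rig import bot
M={n:bot.camera_model(n) for n in("side","top")}
def proj(n,P):
    m=M[n];R=np.array(m["orientation"]);c=(np.atleast_2d(P)-np.array(m["xyz"]))@R
    return np.c_[m["fx"]*c[:,0]/c[:,2]+m["cx"],m["fy"]*c[:,1]/c[:,2]+m["cy"]]
def tri(a,b):
    A=[];B=[]
    for n,p in(("top",a),("side",b)):
        m=M[n];R=np.array(m["orientation"]);d=R@[(p[0]-m["cx"])/m["fx"],(p[1]-m["cy"])/m["fy"],1];d/=np.linalg.norm(d)
        Q=np.eye(3)-np.outer(d,d);A.append(Q);B.append(Q@np.array(m["xyz"]))
    return np.linalg.solve(sum(A),sum(B))
T=lambda u,v:(260+(u+.5)/8-.5,130+(v+.5)/8-.5)
S=lambda u,v:(230+(u+.5)/5-.5,155+(v+.5)/5-.5)
def press(p,L):  # press-frame point(s) to world
    x,y,a=p;c,s=np.cos(a),np.sin(a);L=np.atleast_2d(L)
    return np.c_[x+c*L[:,0]-s*L[:,1],y+s*L[:,0]+c*L[:,1],L[:,2]]
def knob(side,q):
    th=np.linspace(0,2*np.pi,24);y0=.095*side
    disc=np.vstack([np.c_[.024*np.cos(th),y0+.024*np.sin(th),0*th+z] for z in(.156,.146)])
    b=np.array([[i*.024,j*.007] for i,j in((1,1),(1,-1),(-1,-1),(-1,1))])
    c,s=np.cos(-q),np.sin(-q);b=b@np.array([[c,s],[-s,c]])
    bars=np.vstack([np.c_[b[:,0],y0+b[:,1],0*b[:,0]+z] for z in(.182,.156)])
    return disc,bars
E
cat > fit.py <<'E'
from h import *
from scipy.optimize import least_squares,minimize
for n,a,b in(("knobL disc",T(142,147),S(131,285)),("knobR disc",T(630,110),S(187,92)),("post top",T(411,480),S(369,295)),
  ("baseFR",T(720,468),S(380,228)),("baseFL",T(105,515),S(335,503)),("baseRL",T(75,88),S(27,488))): print(n,np.round(tri(a,b),4))
ims={n:cv2.imread(f"pics/{n}0.png") for n in M}
mask={}
for n,roi in(("top",((264,136,288,158),(328,130,349,153))),("side",((246,195,267,221),(258,160,276,181)))):
    k=np.zeros((400,640),np.uint8)
    g=ims[n].max(2)
    for u0,v0,u1,v1 in roi:k[v0:v1,u0:u1]=(g[v0:v1,u0:u1]<70)*255
    mask[n]=k
def ren(n,p):
    k=np.zeros((1600,2560),np.uint8)
    for s,q in((1,p[3]),(-1,p[4])):
        for pts in knob(s,q):
            h=cv2.convexHull((proj(n,press(p[:3],pts))*4+1.5).round().astype(np.int32).reshape(-1,1,2));cv2.fillConvexPoly(k,h,255)
    return cv2.resize(k,(640,400),interpolation=cv2.INTER_AREA)
def cost(p,N=("top","side")): return sum(np.abs(cv2.GaussianBlur(ren(n,p).astype(np.float32)-mask[n],(0,0),1)).sum()/255 for n in N)
kl,kr=tri(T(142,147),S(131,285)),tri(T(630,110),S(187,92));mid=(kl+kr)/2;d=kl-kr
p0=np.array([mid[0],mid[1],np.arctan2(-d[0],d[1]),.5,.5])
for N in(("top","side"),("top",),("side",)):
    r=min((minimize(cost,p0+[0,0,0,a,b],args=(N,),method="Nelder-Mead",options=dict(initial_simplex=p0+[0,0,0,a,b]+np.vstack([np.zeros(5),np.diag([.006,.006,.03,.15,.15])]),maxiter=250)) for a in(0,-.1) for b in(.1,-.1)),key=lambda r:r.fun)
    print(N,np.round(r.x,4),r.fun,cost(p0))
    if len(N)==2:P=r.x
out=[]
for n,(u,v,w,h,z) in(("top",(260,130,100,70,5)),("side",(230,155,90,110,5))):
    c=cv2.resize(ims[n][v:v+h,u:u+w],None,fx=z,fy=z,interpolation=cv2.INTER_CUBIC)
    f=lambda X:((proj(n,X)-[u,v]+.5)*z-.5).round().astype(np.int32)
    for s,q in((1,P[3]),(-1,P[4])):
        D,B=knob(s,q);cv2.polylines(c,[f(press(P[:3],D[:24]))],1,(0,255,0));cv2.polylines(c,[f(press(P[:3],B[:4]))],1,(0,0,255))
    for X in range(25,46,10):  # carrier post top candidates
        b=[[-.096-X/1000+i*.008,j*.012,.07] for i,j in((1,1),(1,-1),(-1,-1),(-1,1))];cv2.polylines(c,[f(press(P[:3],b))],1,(255,0,255))
    out.append(c)
H=max(o.shape[0] for o in out);out=[cv2.copyMakeBorder(o,0,H-o.shape[0],0,0,0) for o in out]
im=np.hstack(out);cv2.imwrite("pics/ov.png",cv2.resize(im,(800,int(im.shape[0]*800/im.shape[1]))) if im.shape[1]>800 else im)
E
time python3 fit.py
```

```text
knobL disc [0.6144 0.105  0.1548]
knobR disc [ 0.6166 -0.0848  0.1519]
post top [0.493  0.0098 0.0712]
baseFR [ 0.5021 -0.119   0.0176]
baseFL [0.5002 0.1372 0.0173]
baseRL [0.6865 0.1402 0.0186]
('top', 'side') [ 0.6152  0.01   -0.0082  0.6819  0.4081] 167.53858947753906 187.97818
('top',) [0.6157 0.0108 0.0053 0.5518 0.4927] 71.25825500488281 187.97818
('side',) [ 0.6144  0.0107 -0.0114  0.6942  0.5765] 93.1674575805664 187.97818
real	0m32.892s
user	0m26.577s
sys	0m11.937s
```

View pics/ov.png

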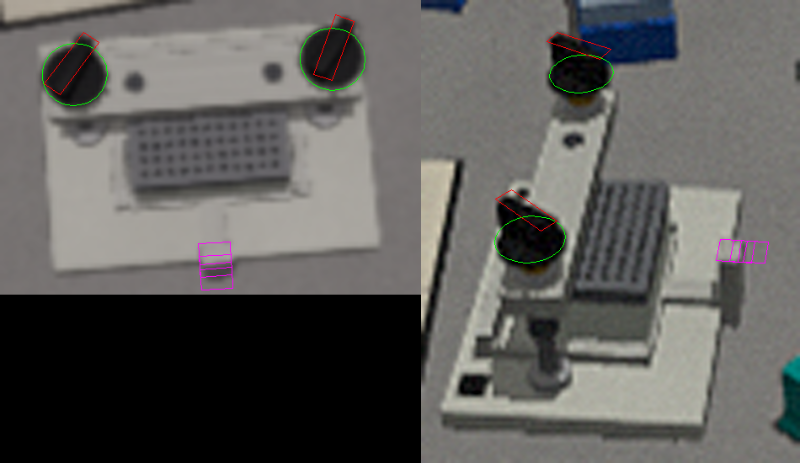

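The overlay fits well: press at about (0.615, 0.0105) with yaw about 0, knob angles about 0.5, and the post about 26 mm short of home. First I travel to in front of the post, and I'll also locate the turquoise decoy to keep clear of it.

Emit:
servo_tool(commands=[[[0,-3.03,-2.61],0,1],[[0,-3.03,-2.61],0,1],[[0,-3.03,-2.61],0,1],[[0,-3.03,-2.61],0,1],[[0,-3.03,-2.61],0,1],[[0,-3.03,-2.61],0,1],[[0,-3.03,-2.61],0,1],[[0,-3.03,-2.61],0,1]], grip_force=60)

```text
t: 0.9
position: [0.3262, -0.2876, 0.2171]
ee_rot: [[-0.0, 0.339, -0.941], [0.0, -0.941, -0.339], [-1.0, -0.0, -0.0]]
ft_force: [0.2, -0.1, -0.2]
gripper_width: -0.002
```

Emit:
servo_tool(commands=[[[0,-3.03,-2.61],0,1],[[0,-3.03,-2.61],0,1],[[0,-3.03,-2.61],0,1],[[0,-3.03,-2.61],0,1],[[0,-3.03,-2.61],0,1],[[0,-3.03,-2.61],0,1],[[0,-3.03,-2.61],0,1],[[0,-3.03,-2.61],0,1]])

```text
t: 1.7
position: [0.4405, 0.0113, 0.2171]
ee_rot: [[-0.0, 0.339, -0.941], [-0.0, -0.941, -0.339], [-1.0, 0.0, 0.0]]
ft_force: [0.7, -0.2, -0.3]
gripper_width: -0.002
```

Emit:
servo_tool(commands=[[[0,0,0],-0.14,1],[[0,0,0],-0.14,1],[[0,0,0],-0.14,1],[[0,0,0],-0.14,1],[[0,0,0],-0.14,1],[[0,0,0],-0.14,1],[[0,0,0],-0.14,1],[[0,0,0],-0.14,1]])

```text
t: 2.5
position: [0.4401, 0.0096, 0.2169]
ee_rot: [[-0.001, 0.995, -0.099], [-0.0, -0.099, -0.995], [-1.0, -0.001, 0.0]]
ft_force: [-0.4, 0.4, -0.0]
gripper_width: 0.002
```

Emit:
servo_tool(commands=[[[0,0,0],-0.14,1],[[0,0,0],-0.14,1],[[0,0,0],-0.14,1],[[0,0,0],-0.14,1],[[0,0,0],-0.14,1],[[0,0,0],-0.14,1],[[0,0,0],-0.14,1],[[0,0,0],-0.14,1]])

```text
t: 3.3
position: [0.4401, 0.0096, 0.217]
ee_rot: [[-0.001, 0.523, 0.853], [-0.0, 0.853, -0.523], [-1.0, -0.0, -0.0]]
ft_force: [0.4, -0.2, 0.0]
gripper_width: -0.003
```

Run:
```python
from h import *
print(tri((305,246),(361,232)), tri((283,209),(337,233)))
s=bot.get_state();print(s["t"],np.round(s["joint_pos"],3),np.round(s["position"],4),np.round(s["ee_rot"],3).tolist(),np.round(s["ft_force"],2))
```

```text
[0.31422354 0.0417806  0.03591063] [0.40623381 0.10471488 0.09436145]
3.3 [ 0.018  0.06   2.009  0.     1.074 -1.002] [0.4401 0.0096 0.217 ] [[-0.001, 0.523, 0.853], [-0.0, 0.853, -0.523], [-1.0, -0.0, -0.0]] [ 0.42 -0.21  0.03]
```

Emit:
servo_tool(commands=[[[0,0,0],-0.137,1],[[0,0,0],-0.137,1],[[0,0,0],-0.137,1],[[0,0,0],-0.137,1],[[3.9,0,0],0,1],[[3.9,0,0],0,1],[[3.9,0,0],0,1],[[3.9,0,0],0,1]])

```text
t: 4.1
position: [0.4403, 0.0096, 0.0599]
ee_rot: [[0.001, 0.008, 1.0], [0.0, 1.0, -0.008], [-1.0, 0.0, 0.001]]
ft_force: [0.9, -0.8, 0.0]
gripper_width: -0.002
```

Emit:
servo_tool(commands=[[[0,0,0.5],0,1],[[0,0,0.5],0,1],[[0,0,0.5],0,1],[[0,0,0.4],0,1],[[0,0,0.4],0,1],[[0,0,0.4],0,1],[[0,0,0.4],0,1],[[0,0,0.4],0,1]])

```text
t: 4.9
position: [0.4757, 0.0094, 0.0614]
ee_rot: [[0.0, 0.008, 1.0], [-0.0, 1.0, -0.008], [-1.0, -0.0, 0.0]]
ft_force: [-0.8, -0.3, 0.3]
gripper_width: -0.0
```

Emit:
servo_tool(commands=[[[0,0,0.2],0,1],[[0,0,0.2],0,1],[[0,0,0.2],0,1],[[0,0,0.2],0,1],[[0,0,0.2],0,1],[[0,0,0.2],0,1],[[0,0,0.2],0,1],[[0,0,0.2],0,1]])

```text
t: 5.7
position: [0.4916, 0.0092, 0.0612]
ee_rot: [[0.0, 0.008, 1.0], [-0.0, 1.0, -0.008], [-1.0, -0.0, 0.0]]
ft_force: [-0.1, -0.8, 0.2]
gripper_width: -0.005
```

Emit:
servo_tool(commands=[[[0,0,0.15],0,1],[[0,0,0.15],0,1],[[0,0,0.15],0,1],[[0,0,0.15],0,1],[[0,0,0.15],0,1],[[0,0,0.15],0,1],[[0,0,0.15],0,1],[[0,0,0.15],0,1]])

```text
t: 6.5
position: [0.5035, 0.0091, 0.0612]
ee_rot: [[-0.0, 0.008, 1.0], [0.0, 1.0, -0.008], [-1.0, 0.0, -0.0]]
ft_force: [-0.6, -0.5, 0.3]
gripper_width: 0.0
```

Run:
```python
from h import *
i=[]
for n,(u,v,w,h) in(("top",(260,130,100,70)),("side",(230,155,100,110))):
    c=bot.camera(n);cv2.imwrite(f"pics/{n}1.png",c[:,:,::-1])
    i.append(cv2.resize(c[v:v+h,u:u+w,::-1],None,fx=4,fy=4,interpolation=cv2.INTER_CUBIC))
i[0]=cv2.copyMakeBorder(i[0],0,160,0,0,0)
cv2.imwrite("pics/a1.png",np.hstack(i))
```

```text
(no output)
```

View pics/a1.png

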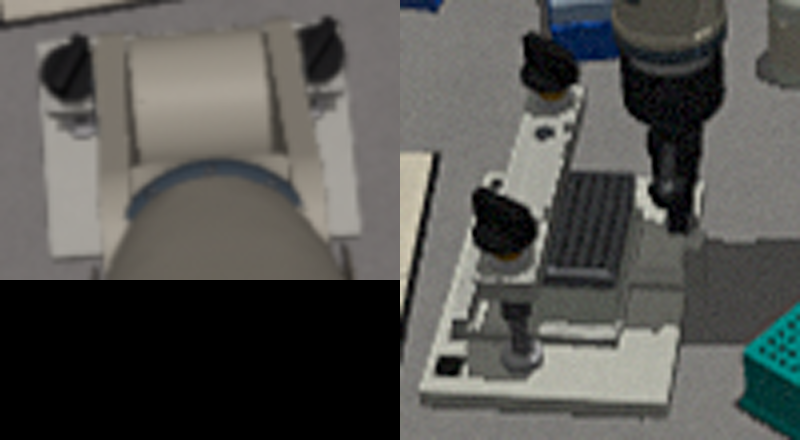

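The side picture shows the fingers at the post at about crop (680,215), and the cap's edge has shifted by under 1 px. So contact is only just being made. I'll keep pushing.

Emit:
servo_tool(commands=[[[0,0,0.15],0,1],[[0,0,0.15],0,1],[[0,0,0.15],0,1],[[0,0,0.15],0,1],[[0,0,0.15],0,1],[[0,0,0.15],0,1],[[0,0,0.15],0,1],[[0,0,0.15],0,1]])

```text
t: 7.4
position: [0.5155, 0.0091, 0.0612]
ee_rot: [[0.0, 0.008, 1.0], [0.0, 1.0, -0.008], [-1.0, 0.0, 0.0]]
ft_force: [-0.9, -0.5, 0.1]
gripper_width: 0.0
```

```bash
cat > shift.py <<'E'
from h import *
import sys
c=bot.camera("side")[:,:,::-1];cv2.imwrite("pics/"+sys.argv[1]+".png",c)
a=cv2.imread("pics/side0.png")
# front-lower cap/plate edge region, template from start picture
t=a[200:236,268:292]
for s in(c,):
    r=cv2.matchTemplate(cv2.resize(s[192:244,250:304],None,fx=6,fy=6,interpolation=cv2.INTER_CUBIC),cv2.resize(t,None,fx=6,fy=6,interpolation=cv2.INTER_CUBIC),cv2.TM_CCOEFF_NORMED)
    _,v,_,l=cv2.minMaxLoc(r);print("shift px",l[0]/6-18,l[1]/6-8,v)
g=proj("side",[[.58,.01,.085],[.59,.01,.085]]);print("px per 10mm +x",g[1]-g[0])
s=bot.get_state();print(s["t"],np.round(s["position"],4),np.round(s["ft_force"],2))
E
python3 shift.py s2
```

```text
shift px 0.0 0.0 0.5876573920249939
px per 10mm +x [-3.17125172 -0.15323426]
7.45 [0.5158 0.0091 0.0612] [-0.35  0.62  0.15]
```

Run:
```python
import cv2,numpy as np
f=lambda n:cv2.resize(cv2.imread(f"pics/{n}.png")[180:255,255:335],None,fx=5,fy=5,interpolation=cv2.INTER_CUBIC)
cv2.imwrite("pics/a2.png",np.hstack([f("side0"),f("s2")]))
```

```text
(no output)
```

View pics/a2.png

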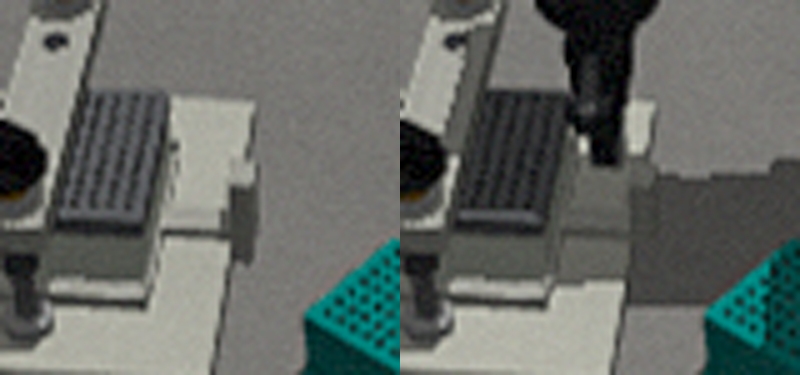

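Run:
```python
from h import *
print(bot.tip_reach)
for P in([.5158,.0091,.0392],[.5158,.0091,.0612],[.5158,.0091,.08],[.493,.0098,.07],[.493,.0098,.02],[.485,-.0022,.07],[.485,.0218,.07]):print(P,proj("side",P).round(1),((proj("side",P)-[255,180])*5).round(),proj("top",P).round(1),((proj("top",P)-[260,130])*8).round())
```

```text
0.022
[0.5158, 0.0091, 0.0392] [[296.3 220.6]] [[207. 203.]] [[310.8 185.4]] [[406. 443.]]
[0.5158, 0.0091, 0.0612] [[296.  215.4]] [[205. 177.]] [[310.7 183.8]] [[406. 430.]]
[0.5158, 0.0091, 0.08] [[295.7 210.9]] [[204. 154.]] [[310.7 182.3]] [[405. 419.]]
[0.493, 0.0098, 0.07] [[303.1 213.8]] [[240. 169.]] [[311. 190.]] [[408. 480.]]
[0.493, 0.0098, 0.02] [[303.7 225.5]] [[243. 227.]] [[311.1 193.4]] [[409. 507.]]
[0.485, -0.0022, 0.07] [[306.1 211.4]] [[255. 157.]] [[314.9 192.1]] [[439. 497.]]
[0.485, 0.0218, 0.07] [[305.2 216.5]] [[251. 182.]] [[307.4 192.7]] [[379. 501.]]
```

Run:
```python
import cv2,numpy as np
f=lambda n:cv2.resize(cv2.imread(f"pics/{n}.png")[190:240,280:320],None,fx=10,fy=10,interpolation=cv2.INTER_CUBIC)
a=f("side0");b=f("s2").astype(float);b=np.clip((b/255)**.6*255*1.1,0,255).astype(np.uint8)
cv2.imwrite("pics/a3.png",np.hstack([a,b]))
```

```text
(no output)
```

View pics/a3.png

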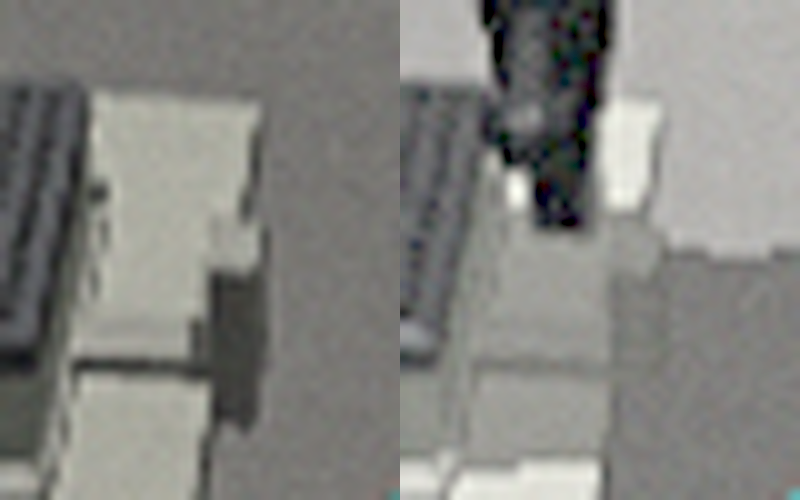

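The enlarged crop shows the post unmoved at crop (640,245), with the black fingertips ending at (560,225), which is px (296,212.5). So the tips passed over the post, well above where tip_reach puts them. I'll back off, go lower in front, and measure the tip height there.

Emit:
servo_tool(commands=[[[0,0,-1.0],0,1],[[0,0,-1.0],0,1],[[0,0,-1.0],0,1],[[0,0,-1.0],0,1],[[0,0,-1.0],0,1],[[0,0,-1.0],0,1],[[0,0,-1.0],0,1],[[0,0,-0.5],0,1]])

```text
t: 8.25
position: [0.4391, 0.0096, 0.0611]
ee_rot: [[-0.001, 0.008, 1.0], [-0.0, 1.0, -0.008], [-1.0, -0.0, -0.001]]
ft_force: [-0.5, 0.0, -0.6]
gripper_width: 0.001
```

Run:
```python
from h import *
c=bot.camera("side")[:,:,::-1];cv2.imwrite("pics/s3.png",c)
s=bot.get_state();p=np.array(s["position"]);print(p.round(4),np.round(s["ee_rot"],3).tolist(),s["gripper_width"])
for z in(-.022,0,.02,.04,.06):print(z,proj("side",p+[0,0,z]).round(1),((proj("side",p+[0,0,z])-[280,150])*8).round())
cv2.imwrite("pics/a4.png",cv2.resize(c[150:225,280:355],None,fx=8,fy=8,interpolation=cv2.INTER_CUBIC))
```

```text
[0.4387 0.0096 0.0611] [[-0.001, 0.008, 1.0], [0.0, 1.0, -0.008], [-1.0, -0.0, -0.001]] 0.0043038401488025655
-0.022 [[320.5 221.9]] [[324. 575.]]
0 [[320.4 216.7]] [[324. 534.]]
0.02 [[320.4 211.9]] [[323. 496.]]
0.04 [[320.3 207.1]] [[322. 456.]]
0.06 [[320.2 202.1]] [[321. 417.]]
```

View pics/a4.png

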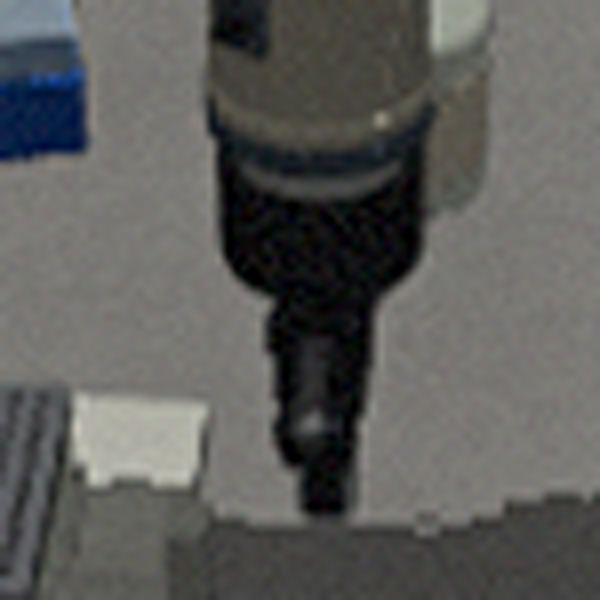

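In this picture the fingertips end at crop (325,515), which is about 10 mm above the reported TCP height (z≈0.071) instead of 22 mm below it. That agrees with their passing over the 70 mm post. I'll drop 25 mm and push again, watching the force.

Emit:
servo_tool(commands=[[[1.0,0,0],0,1],[[1.0,0,0],0,1],[[0.5,0,0],0,1],[[0,0,0.6],0,1],[[0,0,0.6],0,1],[[0,0,0.6],0,1],[[0,0,0.4],0,1],[[0,0,0.4],0,1]])

```text
t: 9.1
position: [0.4671, 0.0094, 0.0364]
ee_rot: [[0.0, 0.008, 1.0], [0.0, 1.0, -0.008], [-1.0, 0.0, 0.0]]
ft_force: [-0.9, -1.1, 0.4]
gripper_width: 0.001
```

Emit:
servo_tool(commands=[[[0,0,0.2],0,1],[[0,0,0.2],0,1],[[0,0,0.2],0,1],[[0,0,0.2],0,1],[[0,0,0.2],0,1],[[0,0,0.2],0,1],[[0,0,0.2],0,1],[[0,0,0.2],0,1]])

```text
t: 9.9
position: [0.4797, 0.0093, 0.0358]
ee_rot: [[-0.005, 0.008, 1.0], [-0.0, 1.0, -0.008], [-1.0, -0.0, -0.005]]
ft_force: [-7.9, -0.2, 6.5]
gripper_width: 0.002
```

```bash
sed -i 's/r=cv2.match/s=s;r=cv2.match/' shift.py; python3 shift.py s4
python3 - <<'E'
import cv2,numpy as np
f=lambda n:cv2.resize(cv2.imread(f"pics/{n}.png")[180:240,262:342],None,fx=5,fy=5,interpolation=cv2.INTER_CUBIC)
a=f("s3");b=f("s4").astype(float);b=np.clip((b/255)**.6*255*1.1,0,255).astype(np.uint8)
cv2.imwrite("pics/a5.png",np.hstack([a,b]))
E
```

```text
shift px -1.0 -0.16666666666666696 0.6085652112960815
px per 10mm +x [-3.17125172 -0.15323426]
9.95 [0.4804 0.0093 0.0359] [-3.71 -0.07  1.43]
```

View pics/a5.png

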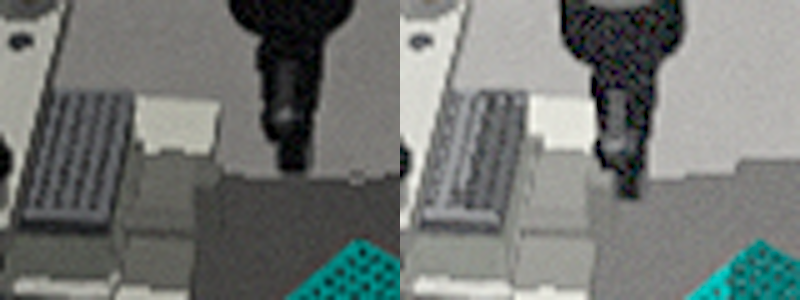

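The carrier has now moved: the cap is 1 px (about 3 mm) further in, and the fingertips at px (308,219) are on the post. I'll keep pushing in small steps.

Emit:
servo_tool(commands=[[[0,0,0.15],0,1],[[0,0,0.15],0,1],[[0,0,0.15],0,1],[[0,0,0.15],0,1],[[0,0,0.15],0,1],[[0,0,0.15],0,1],[[0,0,0.15],0,1],[[0,0,0.15],0,1]])

```text
t: 10.75
position: [0.492, 0.0092, 0.0358]
ee_rot: [[-0.005, 0.008, 1.0], [-0.0, 1.0, -0.008], [-1.0, -0.0, -0.005]]
ft_force: [-8.2, 0.1, 5.7]
gripper_width: 0.001
```

Emit:
servo_tool(commands=[[[0,0,0.15],0,1],[[0,0,0.15],0,1],[[0,0,0.1],0,1],[[0,0,0.1],0,1],[[0,0,0.1],0,1],[[0,0,0.1],0,1],[[0,0,0.1],0,1],[[0,0,0],0,1]])

```text
t: 11.55
position: [0.5004, 0.0092, 0.0358]
ee_rot: [[-0.004, 0.008, 1.0], [-0.0, 1.0, -0.008], [-1.0, -0.0, -0.004]]
ft_force: [-5.7, -0.1, 3.7]
gripper_width: -0.001
```

Emit:
servo_tool(commands=[[[0,0,0.1],0,1],[[0,0,0.1],0,1],[[0,0,0.1],0,1],[[0,0,0.1],0,1],[[0,0,0.1],0,1],[[0,0,0.1],0,1],[[0,0,0],0,1],[[0,0,0],0,1]])

```text
t: 12.35
position: [0.5011, 0.0091, 0.0351]
ee_rot: [[-0.014, 0.008, 1.0], [-0.0, 1.0, -0.008], [-1.0, -0.0, -0.014]]
ft_force: [-20.4, 0.8, 14.9]
gripper_width: -0.001
```

It hit a stop at TCP x=0.501, with 20 N of push and about 25 mm of travel, which matches the estimate. I'll back off, rise and check.

Emit:
servo_tool(commands=[[[0,0,-1.2],0,1],[[0,0,-1.2],0,1],[[-4.3,0,0],0,1],[[-4.3,0,0],0,1],[[-4.3,0,0],0,1],[[-4.3,0,0],0,-1],[[-4.3,0,0],0,-1],[[0,3.0,0],0,-1]])

```text
t: 13.15
position: [0.488, 0.038, 0.2572]
ee_rot: [[0.011, 0.01, 1.0], [-0.0, 1.0, -0.01], [-1.0, -0.0, 0.011]]
ft_force: [0.7, 0.8, -0.4]
gripper_width: 0.508
```

Emit:
servo_tool(commands=[[[0,4.5,0],0,-1],[[0,2.1,3.0],0.14,-1],[[0,0,0],0.14,-1],[[0,0,0],0.13,-1],[[0,0,0],0.13,-1],[[0,0,0],0,-1],[[0,0,0],0,-1],[[0,0,0],0,-1]])

```text
t: 13.95
position: [0.5151, 0.105, 0.2512]
ee_rot: [[0.0, 0.518, 0.855], [0.0, 0.855, -0.518], [-1.0, 0.0, 0.0]]
ft_force: [0.4, -0.2, 0.4]
gripper_width: 1.001
```

```bash
python3 shift.py s5
python3 - <<'E'
from h import *
a=cv2.imread("pics/side0.png");b=cv2.imread("pics/s5.png")
f=lambda i:cv2.resize(i[150:265,232:322],None,fx=5,fy=5,interpolation=cv2.INTER_CUBIC)[:600,:400]
c=f(b)
P=(.615,.0105,.006)
for x in(0,-.005):
  q=((proj("side",press(P,[[x-.096-.008,.012,.07],[x-.096-.008,-.012,.07],[x-.096+.008,-.012,.07],[x-.096+.008,.012,.07]]))-[232,150]+.5)*5).astype(np.int32)
  cv2.polylines(c,[q],1,(255,0,255) if x==0 else (0,255,255))
cv2.imwrite("pics/a6.png",np.hstack([f(a),c]))
s=bot.get_state();print(np.round(s["ee_rot"],3).tolist(),s["gripper_width"],np.round(s["joint_pos"],3))
E
```

```text
shift px -8.0 -0.33333333333333304 0.6846816539764404
px per 10mm +x [-3.17125172 -0.15323426]
14.0 [0.5151 0.105  0.2512] [-1.02 -0.    0.12]
[[0.0, 0.519, 0.855], [0.0, 0.855, -0.519], [-1.0, 0.0, 0.0]] 0.9993894340561139 [ 0.198  0.165  1.806 -0.     1.171 -0.827]
```

View pics/a6.png

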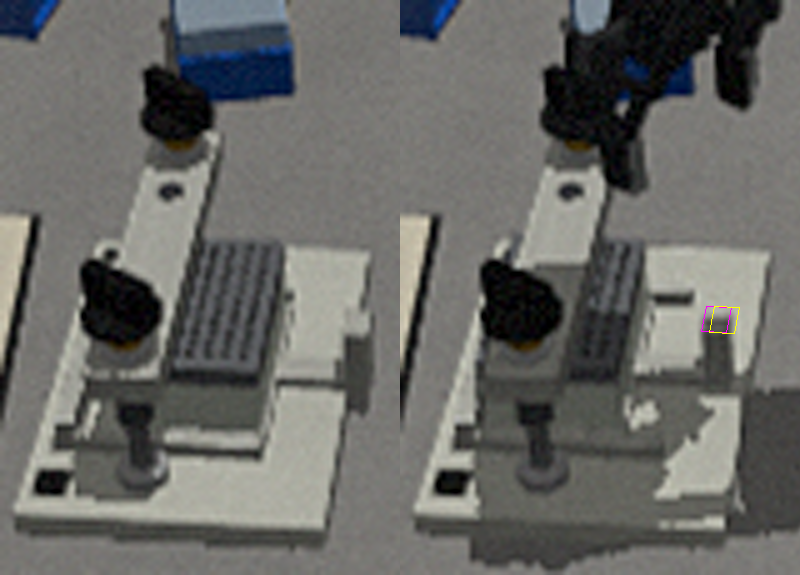

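Post top is at crop (720,318) and the cap shifted 8.0 px (about 25 mm): the carrier is home. Next I calibrate the fingertip height numerically from the near fingertip, crop (635,185), at its known x,y. The fitted knob angles were ambiguous, so I'll also take them from the contacts.

Run:
```python
from h import *
for w in(.0425,.05):
  for z in(.22,.24,.26,.28):
    print(w,z,((proj("side",[.5151+w*.519,.105+w*.855,z])-[232,150])*5+[400,0]).round())
for q in (.4,.55): 
  pass
m=M["side"];c=cv2.imread("pics/s5.png");g=c[175:195,270:300].max(2);print(g)
s=bot.get_state();print(np.round(s["wrist_torque"],3))
```

```text
0.0425 0.22 [[635. 269.]]
0.0425 0.24 [[633. 240.]]
0.0425 0.26 [[630. 211.]]
0.0425 0.28 [[627. 182.]]
0.05 0.22 [[626. 276.]]
0.05 0.24 [[623. 248.]]
0.05 0.26 [[621. 219.]]
0.05 0.28 [[618. 189.]]
[[ 22   9  23  14  18  25  16   9   4  34  92 131 125 124 123 125 121 122
  124 125 120 127 122 122 126 126 123 116 125 125]
 [ 33  11  25  20  10  22  31  14   1  43 108 130 124 121 124 118 125 126
  125 124 120 121 123 129 118 124 126 119 124 126]
 [ 20  11  21  27  17  25  20   0  11  56 104 131 128 129 126 121 124 125
  124 126 126 126 121 117 118 119 123 124 125 123]
 [ 12  12  13  18  23  15  15  26  48  57  78 128 122 127 125 128 121 127
  124 126 124 122 122 127 121 123 117 123 124 122]
 [ 56  64   8  18  17  10  20  35  64  57  75 138 125 124 126 125 127 123
  122 122 125 123 125 127 124 120 124 122 122 124]
 [ 86  85  11  10  20   1   4  28  66  49  72 138 129 126 122 123 128 123
  118 127 124 122 122 128 122 124 123 124 123 124]
 [ 71  77  33  13  15  10  17  31  64  49  60 134 125 120 123 121 123 128
  117 123 119 125 121 122 123 124 122 125 125 125]
 [ 75  74  44  16  15   8
[... 923 characters left out ...]

  121 118 122 122 119 120 122 122 120 119 124 122]
 [168 165 129  67 103 127 125 124 124 128 126 120 121 119 128 122 121 124
  120 119 122 126 120 122 121 121 116 119 121 121]
 [170 163  78  70 117 123 120 117 121 121 122 121 123 117 123 124 117 120
  126 125 123 121 126 123 119 123 124 120 119 125]
 [169 163  60  85 128 126 123 127 126 122 121 122 125 120 118 119 125 119
  120 122 124 119 123 124 122 118 121 121 120 123]
 [170 145  54  96 128 125 120 128 124 119 129 122 121 126 125 119 121 123
  119 123 122 123 123 129 126 119 124 125 123 128]
 [165 105  65 103 122 122 119 123 120 122 123 120 126 125 126 127 126 122
  126 129 122 124 124 120 126 122 118 124 120 121]]
[-0.012 -0.02   0.009]
```

The open tips measure TCP +24 mm and the closed tips TCP +10 mm, so the 13 mm swing is right but everything stands 32 mm higher than tip_reach says. I'll use that offset: TCP z≈0.149 for the knobs puts the closed tips about 4 mm above the disc. Now to the left knob.

Emit:
servo_tool(commands=[[[0,1.3,2.12],0,-1],[[0,1.3,2.12],0,-1],[[0,1.3,2.12],0,-1],[[0,1.3,2.12],0,-1],[[0,0,0],0,-1],[[3,0,0],0,-1],[[3,0,0],0,-1],[[0,0,0],0,-1]])

```text
t: 14.8
position: [0.6113, 0.1048, 0.1873]
ee_rot: [[-0.007, 0.52, 0.854], [-0.001, 0.854, -0.52], [-1.0, -0.005, -0.006]]
ft_force: [-0.1, -0.7, -0.3]
gripper_width: 0.999
```

Emit:
servo_tool(commands=[[[1.5,0,0],0,-1],[[1.0,0,0],0,-1],[[0.6,0,0],0,-1],[[0.6,0,0],0,-1],[[0.5,0,0],0,-1],[[0,0,0],0,-1],[[0,0,0],0,-1],[[0,0,0],0,-1]])

```text
t: 15.6
position: [0.6149, 0.1053, 0.1496]
ee_rot: [[0.001, 0.521, 0.854], [0.0, 0.854, -0.521], [-1.0, 0.0, 0.0]]
ft_force: [-0.5, -0.6, -0.3]
gripper_width: 0.999
```

Emit:
servo_tool(commands=[[[0,0,0],0,1],[[0,0,0],0,1],[[0,0,0],0,1],[[0,0,0],0,1],[[0,0,0],0,1],[[0,0,0],0,1],[[0,0,0],0,1],[[0,0,0],0,1]], grip_force=50)

```text
t: 16.4
position: [0.6152, 0.1061, 0.1495]
ee_rot: [[0.001, 0.521, 0.854], [0.001, 0.854, -0.521], [-1.0, 0.002, 0.0]]
ft_force: [2.2, 5.2, 1.5]
gripper_width: 0.152
```

```bash
cat > st.py <<'E'
from h import *
import sys
s=bot.get_state();R=np.array(s["ee_rot"]);h=np.arctan2(R[1,1],R[0,1]);p=np.array(s["position"])
print(round(s["t"],2),p.round(4),"q=%.3f"%(np.pi/2+.008-h),"F",np.round(s["ft_force"],1),"Mz",np.round(s["wrist_torque"],3),"w%.3f"%s["gripper_width"],"j",np.round(s["joint_pos"],2))
for n,t in(("L",(.6144,.1055)),("R",(.616,-.0845))):
    d=np.r_[np.array(t)-p[:2],.149-p[2]];print(n,"to go tool cm",(R.T@d*100).round(2))
E
python3 st.py
```

```text
16.4 [0.6152 0.1061 0.1495] q=0.555 F [2.2 5.2 1.5] Mz [ 0.713 -0.123  0.187] w0.152 j [ 0.17  0.42  1.7   0.    1.02 -0.86]
L to go tool cm [ 0.05 -0.09 -0.04]
R to go tool cm [  0.03 -16.23   9.99]
```

The grip closed on about 13 mm of bar, as expected. A small 5 N side force says the knob lies about 1 mm further along +y, so I correct that and turn.

Emit:
servo_tool(commands=[[[0,0.15,0],0,1],[[0,0,0],0.1,1],[[0,0,0],0.1,1],[[0,0,0],0.1,1],[[0,0,0],0.1,1],[[0,0,0],0.1,1],[[0,0,0],0.1,1],[[0,0,0],0.1,1]])

```text
t: 17.2
position: [0.6155, 0.1064, 0.1495]
ee_rot: [[0.0, 0.949, 0.314], [-0.0, 0.314, -0.949], [-1.0, 0.0, 0.0]]
ft_force: [-0.1, 0.9, 3.6]
gripper_width: 0.149
```

```bash
python3 st.py
```

```text
17.2 [0.6155 0.1064 0.1495] q=1.260 F [-0.1  0.9  3.6] Mz [0.095 0.113 0.29 ] w0.149 j [ 0.17  0.42  1.69 -0.    1.03 -0.15]
L to go tool cm [ 0.05 -0.13  0.06]
R to go tool cm [ 0.05 -5.94 18.15]
```

Emit:
servo_tool(commands=[[[0,0,0],0,0],[[0,0,0],0,0],[[0,0,0],0,0],[[-2,0,0],0,0],[[-2,0,0],0,0],[[0,-1.16,3.62],0,0],[[0,-1.16,3.62],0,0],[[0,-1.16,3.62],0,0]])

```text
t: 18.0
position: [0.6168, -0.0085, 0.1894]
ee_rot: [[0.0, 0.947, 0.32], [-0.0, 0.32, -0.947], [-1.0, 0.0, 0.0]]
ft_force: [1.4, 0.1, 0.1]
gripper_width: 0.499
```

Emit:
servo_tool(commands=[[[0,-1.16,3.62],0,0],[[0,-1.16,3.62],0,0],[[0,0,0],-0.148,0],[[0,0,0],-0.148,0],[[0,0,0],-0.148,0],[[0,0,0],-0.148,0],[[0,0,0],-0.148,0],[[0,0,0],0,0]])

```text
t: 18.8
position: [0.6177, -0.0836, 0.1891]
ee_rot: [[-0.0, 0.483, 0.875], [-0.0, 0.875, -0.483], [-1.0, -0.0, -0.0]]
ft_force: [-0.2, -0.5, 0.1]
gripper_width: 0.503
```

```bash
sed -i 's/(.6144,.1055)/(.6155,.1064)/;s/(.616,-.0845)/(.617,-.0836)/' st.py; python3 st.py
```

```text
18.8 [ 0.6177 -0.0836  0.1891] q=0.512 F [-0.2 -0.5  0.1] Mz [0.064 0.003 0.092] w0.503 j [-0.14  0.38  1.66 -0.    1.1  -1.2 ]
L to go tool cm [ 4.01 16.53 -9.38]
R to go tool cm [ 4.01 -0.04 -0.06]
```

Emit:
servo_tool(commands=[[[2,0,0],0,0],[[2,0,0],0,0],[[0,0,0],0,0],[[0,0,0],0,1],[[0,0,0],0,1],[[0,0,0],0,1],[[0,0,0],0,1],[[0,0,0],0,1]])

```text
t: 19.6
position: [0.6184, -0.0848, 0.1503]
ee_rot: [[0.002, 0.487, 0.873], [-0.002, 0.873, -0.487], [-1.0, -0.001, 0.002]]
ft_force: [0.7, -4.9, -2.2]
gripper_width: 0.152
```

```bash
python3 st.py
```

```text
19.6 [ 0.6184 -0.0848  0.1503] q=0.517 F [ 0.7 -4.9 -2.2] Mz [-0.947  0.015 -0.234] w0.152 j [-0.14  0.42  1.7  -0.    1.02 -1.2 ]
L to go tool cm [ 0.1  16.55 -9.57]
R to go tool cm [ 0.13  0.03 -0.18]
```

Emit:
servo_tool(commands=[[[0,-0.13,0.07],0,1],[[0,0,0],0.106,1],[[0,0,0],0.106,1],[[0,0,0],0.106,1],[[0,0,0],0.106,1],[[0,0,0],0.106,1],[[0,0,0],0.106,1],[[0,0,0],0.106,1]])

```text
t: 20.4
position: [0.6178, -0.0858, 0.1504]
ee_rot: [[0.0, 0.95, 0.312], [-0.002, 0.312, -0.95], [-1.0, -0.0, 0.002]]
ft_force: [-4.0, -3.2, 3.6]
gripper_width: 0.145
```

```bash
python3 st.py
```

```text
20.4 [ 0.6178 -0.0858  0.1504] q=1.262 F [-4.  -3.2  3.6] Mz [-0.816  0.528  0.249] w0.145 j [-0.14  0.42  1.7  -0.    1.03 -0.46]
L to go tool cm [  0.11   5.77 -18.33]
R to go tool cm [ 0.14 -0.01 -0.23]
```

Emit:
servo_tool(commands=[[[0,-0.12,0.05],0,1],[[0,0,0],0.1,1],[[0,0,0],0.1,1],[[0,0,0],0.1,1],[[0,0,0],0.1,1],[[0,0,0],0.05,1],[[0,0,0],0.05,1],[[0,0,0],0,1]])

```text
t: 21.2
position: [0.6169, -0.0859, 0.1503]
ee_rot: [[0.0, 0.984, -0.177], [-0.0, -0.177, -0.984], [-1.0, 0.0, 0.0]]
ft_force: [-3.6, -0.1, 6.8]
gripper_width: 0.154
```

```bash
python3 st.py
```

```text
21.2 [ 0.6169 -0.0859  0.1503] q=1.756 F [-3.6 -0.1  6.8] Mz [-0.343  0.547 -0.018] w0.154 j [-0.14  0.42  1.7  -0.    1.03  0.04]
L to go tool cm [  0.12  -3.53 -18.9 ]
R to go tool cm [ 0.13 -0.03 -0.23]
```

Emit:
servo_tool(commands=[[[0,0,0],0,0],[[0,0,0],0,0],[[0,0,0],0,0],[[-2,0,0],0,0],[[-2,0,0],0,0],[[0,-0.71,-3.78],0,0],[[0,-0.71,-3.78],0,0],[[0,-0.71,-3.78],0,0]])

```text
t: 22.0
position: [0.6162, 0.0307, 0.1895]
ee_rot: [[0.001, 0.984, -0.178], [0.0, -0.178, -0.984], [-1.0, 0.001, -0.0]]
ft_force: [0.9, 0.4, -0.3]
gripper_width: 0.5
```

Emit:
servo_tool(commands=[[[0,-0.71,-3.78],0,0],[[0,-0.71,-3.78],0,0],[[0,0,0],-0.124,0],[[0,0,0],-0.124,0],[[0,0,0],-0.124,0],[[0,0,0],-0.124,0],[[0,0,0],0,0],[[0,0,0],0,0]])

```text
t: 22.8
position: [0.6156, 0.1065, 0.1891]
ee_rot: [[-0.0, 0.951, 0.309], [0.0, 0.309, -0.951], [-1.0, -0.0, -0.0]]
ft_force: [-0.3, 0.1, -0.2]
gripper_width: 0.496
```

```bash
sed -i 's/(.617,-.0836)/(.6165,-.0859)/' st.py; python3 st.py
```

```text
22.8 [0.6156 0.1065 0.1891] q=1.265 F [-0.3  0.1 -0.2] Mz [ 0.013 -0.035  0.001] w0.496 j [ 0.17  0.38  1.66  0.    1.1  -0.14]
L to go tool cm [ 4.01 -0.01  0.01]
R to go tool cm [ 4.01 -5.85 18.33]
```

Good. Down, grip, then turn L to about 1.76, ending while still moving so the torque can be read.

Emit:
servo_tool(commands=[[[2,0,0],0,0],[[2,0,0],0,0],[[0,0,0],0,0.2],[[0,0,0],0,1],[[0,0,0],0,1],[[0,0,0],0,1],[[0,0,0],0,1],[[0,0,0],0,1]])

```text
t: 23.6
position: [0.6157, 0.1064, 0.15]
ee_rot: [[0.001, 0.95, 0.312], [-0.0, 0.312, -0.95], [-1.0, 0.001, 0.0]]
ft_force: [-3.7, -1.8, 6.5]
gripper_width: 0.15
```

Emit:
servo_tool(commands=[[[0,0,0],0.0613,1],[[0,0,0],0.0613,1],[[0,0,0],0.0613,1],[[0,0,0],0.0613,1],[[0,0,0],0.0613,1],[[0,0,0],0.0613,1],[[0,0,0],0.0613,1],[[0,0,0],0.0613,1]])

```text
t: 24.4
position: [0.6159, 0.1064, 0.15]
ee_rot: [[0.001, 0.985, -0.175], [-0.0, -0.175, -0.985], [-1.0, 0.001, -0.0]]
ft_force: [-2.9, -1.4, 6.4]
gripper_width: 0.149
```

```bash
python3 st.py
```

```text
24.4 [0.6159 0.1064 0.15  ] q=1.755 F [-2.9 -1.4  6.4] Mz [-0.272  0.449  0.264] w0.149 j [ 0.17  0.42  1.69 -0.    1.03  0.34]
L to go tool cm [ 0.1  -0.04  0.01]
R to go tool cm [ 0.1   3.42 18.93]
```

L torque is 0.26 N·m, which is friction only, so no contact yet. I'll continue L to about 2.1.

Emit:
servo_tool(commands=[[[0,0,0],0.0438,1],[[0,0,0],0.0438,1],[[0,0,0],0.0438,1],[[0,0,0],0.0438,1],[[0,0,0],0.0438,1],[[0,0,0],0.0438,1],[[0,0,0],0.0438,1],[[0,0,0],0.0438,1]])

```text
t: 25.2
position: [0.6161, 0.1064, 0.15]
ee_rot: [[0.001, 0.865, -0.502], [-0.0, -0.502, -0.865], [-1.0, 0.001, -0.001]]
ft_force: [-2.5, -1.5, 5.3]
gripper_width: 0.151
```

```bash
python3 st.py
```

```text
25.2 [0.6161 0.1064 0.15  ] q=2.104 F [-2.5 -1.5  5.3] Mz [-0.309  0.354  0.28 ] w0.151 j [ 0.17  0.42  1.69 -0.    1.03  0.69]
L to go tool cm [ 0.1  -0.05  0.03]
R to go tool cm [ 0.11  9.68 16.61]
```

Emit:
servo_tool(commands=[[[0,0,0],0,0],[[0,0,0],0,0],[[0,0,0],0,0],[[-2,0,0],0,0],[[-2,0,0],0,0],[[0,1.93,3.32],0,0],[[0,1.93,3.32],0,0],[[0,1.93,3.32],0,0]])

```text
t: 26.0
position: [0.616, -0.0096, 0.1894]
ee_rot: [[0.001, 0.867, -0.499], [0.0, -0.499, -0.867], [-1.0, 0.001, -0.0]]
ft_force: [0.7, -0.4, 0.1]
gripper_width: 0.502
```

Emit:
servo_tool(commands=[[[0,1.93,3.32],0,0],[[0,1.93,3.32],0,0],[[0,0,0],-0.116,0],[[0,0,0],-0.116,0],[[0,0,0],-0.116,0],[[0,0,0],0,0],[[0,0,0],0,0],[[2,0,0],0,0]])

```text
t: 26.8
position: [0.6181, -0.0856, 0.1715]
ee_rot: [[0.005, 0.984, -0.178], [-0.001, -0.178, -0.984], [-1.0, 0.005, -0.0]]
ft_force: [1.3, 0.1, -0.3]
gripper_width: 0.498
```

Emit:
servo_tool(commands=[[[2,0,0],0,0],[[0,0,0],0,0],[[0,0,0],0,1],[[0,0,0],0,1],[[0,0,0],0,1],[[0,0,0],0,1],[[0,0,0],0,1],[[0,0,0],0,1]])

```text
t: 27.6
position: [0.6169, -0.0855, 0.1504]
ee_rot: [[0.002, 0.985, -0.175], [-0.0, -0.175, -0.985], [-1.0, 0.002, -0.0]]
ft_force: [-0.6, 0.1, 7.2]
gripper_width: 0.149
```

```bash
python3 st.py
```

```text
27.6 [ 0.6169 -0.0855  0.1504] q=1.755 F [-0.6  0.1  7.2] Mz [ 0.074  0.105 -0.193] w0.149 j [-0.14  0.42  1.7   0.    1.02  0.04]
L to go tool cm [  0.14  -3.5  -18.87]
R to go tool cm [ 0.14 -0.03  0.04]
```

Emit:
servo_tool(commands=[[[0,0,0],0.0438,1],[[0,0,0],0.0438,1],[[0,0,0],0.0438,1],[[0,0,0],0.0438,1],[[0,0,0],0.0438,1],[[0,0,0],0.0438,1],[[0,0,0],0.0438,1],[[0,0,0],0.0438,1]])

```text
t: 28.4
position: [0.6165, -0.0854, 0.1504]
ee_rot: [[0.001, 0.864, -0.503], [-0.0, -0.503, -0.864], [-1.0, 0.001, -0.001]]
ft_force: [-1.5, 1.5, 8.6]
gripper_width: 0.149
```

```bash
python3 st.py|head -1
```

```text
28.4 [ 0.6165 -0.0854  0.1504] q=2.106 F [-1.5  1.5  8.6] Mz [0.29  0.449 0.317] w0.149 j [-0.14  0.42  1.7   0.    1.02  0.39]
```

Emit:
servo_tool(commands=[[[0,0,0],0.0438,1],[[0,0,0],0.0438,1],[[0,0,0],0.0438,1],[[0,0,0],0.0438,1],[[0,0,0],0.0438,1],[[0,0,0],0.0438,1],[[0,0,0],0.0438,1],[[0,0,0],0.0438,1]])

```text
t: 29.2
position: [0.616, -0.0851, 0.1504]
ee_rot: [[0.0, 0.639, -0.769], [0.0, -0.769, -0.639], [-1.0, -0.0, -0.0]]
ft_force: [-3.4, 3.8, 9.4]
gripper_width: 0.152
```

```bash
python3 st.py
```

```text
29.2 [ 0.616  -0.0851  0.1504] q=2.457 F [-3.4  3.8  9.4] Mz [0.487 0.687 0.281] w0.152 j [-0.14  0.42  1.7   0.    1.03  0.74]
L to go tool cm [  0.15 -14.77 -12.19]
R to go tool cm [0.14 0.09 0.02]
```

R torque is 0.32 then 0.28 N·m at q=2.46, so still near friction. Back to L.

Emit:
servo_tool(commands=[[[0,0,0],0,0],[[0,0,0],0,0],[[0,0,0],0,0],[[-2,0,0],0,0],[[-2,0,0],0,0],[[0,-2.95,-2.44],0,0],[[0,-2.95,-2.44],0,0],[[0,-2.95,-2.44],0,0]])

```text
t: 30.0
position: [0.6158, 0.0302, 0.1893]
ee_rot: [[0.0, 0.639, -0.769], [-0.0, -0.769, -0.639], [-1.0, 0.0, -0.0]]
ft_force: [0.7, -0.3, -0.4]
gripper_width: 0.502
```

Emit:
servo_tool(commands=[[[0,-2.95,-2.44],0,0],[[0,-2.95,-2.44],0,0],[[0,0,0],-0.117,0],[[0,0,0],-0.117,0],[[0,0,0],-0.117,0],[[0,0,0],0,0],[[0,0,0],0,0],[[2,0,0],0,0]])

```text
t: 30.8
position: [0.6175, 0.1061, 0.1714]
ee_rot: [[0.005, 0.863, -0.505], [0.001, -0.505, -0.863], [-1.0, 0.004, -0.003]]
ft_force: [0.1, -0.0, -0.5]
gripper_width: 0.501
```

Emit:
servo_tool(commands=[[[1.8,0,0],0,0],[[0,0,0],0,0],[[0,0,0],0,1],[[0,0,0],0,1],[[0,0,0],0,1],[[0,0,0],0,1],[[0,0,0],0,1],[[0,0,0],0,1]])

```text
t: 31.6
position: [0.6159, 0.1061, 0.1524]
ee_rot: [[0.001, 0.865, -0.502], [0.0, -0.502, -0.865], [-1.0, 0.001, -0.001]]
ft_force: [-2.7, 1.2, 6.7]
gripper_width: 0.15
```

```bash
python3 st.py
```

```text
31.6 [0.6159 0.1061 0.1524] q=2.104 F [-2.7  1.2  6.7] Mz [0.116 0.415 0.191] w0.150 j [0.17 0.42 1.69 0.   1.03 0.69]
L to go tool cm [ 0.34 -0.05 -0.01]
R to go tool cm [ 0.33  9.68 16.58]
```

Emit:
servo_tool(commands=[[[0,0,0],0.044,1],[[0,0,0],0.044,1],[[0,0,0],0.044,1],[[0,0,0],0.044,1],[[0,0,0],0.044,1],[[0,0,0],0.044,1],[[0,0,0],0.044,1],[[0,0,0],0.044,1]])

```text
t: 32.4
position: [0.616, 0.106, 0.1524]
ee_rot: [[0.001, 0.638, -0.77], [0.0, -0.77, -0.638], [-1.0, 0.001, -0.001]]
ft_force: [-2.5, 0.3, 6.3]
gripper_width: 0.145
```

```bash
python3 st.py
```

```text
32.4 [0.616  0.106  0.1524] q=2.458 F [-2.5  0.3  6.3] Mz [0.068 0.388 0.23 ] w0.145 j [ 0.17  0.42  1.69 -0.    1.03  1.05]
L to go tool cm [ 0.34 -0.06  0.01]
R to go tool cm [ 0.33 14.82 12.2 ]
```

L is 0.23 N·m at 2.46, still no contact. I'll go on in two shorter steps.

Emit:
servo_tool(commands=[[[0,0,0],0.025,1],[[0,0,0],0.025,1],[[0,0,0],0.025,1],[[0,0,0],0.025,1],[[0,0,0],0.025,1],[[0,0,0],0.025,1],[[0,0,0],0.025,1],[[0,0,0],0.025,1]])

```text
t: 33.2
position: [0.616, 0.106, 0.1524]
ee_rot: [[0.001, 0.473, -0.881], [0.0, -0.881, -0.473], [-1.0, 0.001, -0.001]]
ft_force: [-2.9, 0.7, 5.9]
gripper_width: 0.148
```

```bash
python3 st.py|head -1
```

```text
33.2 [0.616  0.106  0.1524] q=2.657 F [-2.9  0.7  5.9] Mz [0.007 0.341 0.291] w0.148 j [ 0.17  0.42  1.69 -0.    1.03  1.25]
```

Emit:
servo_tool(commands=[[[0,0,0],0.025,1],[[0,0,0],0.025,1],[[0,0,0],0.025,1],[[0,0,0],0.025,1],[[0,0,0],0.025,1],[[0,0,0],0.025,1],[[0,0,0],0.025,1],[[0,0,0],0.025,1]])

```text
t: 34.0
position: [0.616, 0.1059, 0.1524]
ee_rot: [[0.001, 0.288, -0.958], [0.0, -0.958, -0.288], [-1.0, 0.0, -0.001]]
ft_force: [-1.7, -0.3, 6.1]
gripper_width: 0.15
```

```bash
python3 st.py
```

```text
34.0 [0.616  0.1059 0.1524] q=2.857 F [-1.7 -0.3  6.1] Mz [-0.053  0.377  0.332] w0.150 j [ 0.17  0.42  1.69 -0.    1.03  1.45]
L to go tool cm [ 0.34 -0.06  0.03]
R to go tool cm [ 0.33 18.39  5.48]
```

L torque now rises (0.23, 0.29, 0.33 N·m) at the stated 0.228 N·m/rad, so contact is at q≈2.48. The target for 40 N a foot is about 3.14. Now R.

Emit:
servo_tool(commands=[[[0,0,0],0,0],[[0,0,0],0,0],[[0,0,0],0,0],[[-2,0,0],0,0],[[-2,0,0],0,0],[[0,3.68,1.1],0,0],[[0,3.68,1.1],0,0],[[0,3.68,1.1],0,0]])

```text
t: 34.8
position: [0.6158, -0.0103, 0.1914]
ee_rot: [[0.0, 0.29, -0.957], [-0.0, -0.957, -0.29], [-1.0, 0.0, -0.0]]
ft_force: [0.2, -0.2, -0.1]
gripper_width: 0.5
```

Emit:
servo_tool(commands=[[[0,3.68,1.1],0,0],[[0,3.68,1.1],0,0],[[0,0,0],-0.133,0],[[0,0,0],-0.133,0],[[0,0,0],-0.133,0],[[0,0,0],0,0],[[0,0,0],0,0],[[2,0,0],0,0]])

```text
t: 35.6
position: [0.618, -0.0863, 0.1734]
ee_rot: [[0.005, 0.636, -0.772], [-0.001, -0.772, -0.636], [-1.0, 0.004, -0.003]]
ft_force: [0.6, 0.1, 0.3]
gripper_width: 0.498
```

Emit:
servo_tool(commands=[[[2.0,0,0],0,0],[[0,0,0],0,0],[[0,0,0],0,1],[[0,0,0],0,1],[[0,0,0],0,1],[[0,0,0],0,1],[[0,0,0],0,1],[[0,0,0],0,1]])

```text
t: 36.4
position: [0.6159, -0.0853, 0.1525]
ee_rot: [[0.0, 0.638, -0.77], [0.001, -0.77, -0.638], [-1.0, -0.001, -0.001]]
ft_force: [-3.8, 3.9, 3.3]
gripper_width: 0.148
```

```bash
python3 st.py
```

```text
36.4 [ 0.6159 -0.0853  0.1525] q=2.458 F [-3.8  3.9  3.3] Mz [0.636 0.473 0.133] w0.148 j [-0.14  0.41  1.7   0.    1.03  0.74]
L to go tool cm [  0.37 -14.79 -12.19]
R to go tool cm [ 0.35  0.08 -0.  ]
```

Emit:
servo_tool(commands=[[[0,0,0],0.025,1],[[0,0,0],0.025,1],[[0,0,0],0.025,1],[[0,0,0],0.025,1],[[0,0,0],0.025,1],[[0,0,0],0.025,1],[[0,0,0],0.025,1],[[0,0,0],0.025,1]])

```text
t: 37.2
position: [0.6157, -0.085, 0.1525]
ee_rot: [[-0.0, 0.472, -0.882], [0.001, -0.882, -0.472], [-1.0, -0.001, -0.0]]
ft_force: [-3.6, 6.1, 3.4]
gripper_width: 0.151
```

```bash
python3 st.py|head -1
```

```text
37.2 [ 0.6157 -0.085   0.1525] q=2.659 F [-3.6  6.1  3.4] Mz [0.856 0.654 0.335] w0.151 j [-0.14  0.41  1.7   0.    1.03  0.94]
```

Emit:
servo_tool(commands=[[[0,0,0],0.025,1],[[0,0,0],0.025,1],[[0,0,0],0.025,1],[[0,0,0],0.025,1],[[0,0,0],0.025,1],[[0,0,0],0.025,1],[[0,0,0],0.025,1],[[0,0,0],0.025,1]])

```text
t: 38.0
position: [0.6156, -0.0848, 0.1525]
ee_rot: [[-0.001, 0.287, -0.958], [0.002, -0.958, -0.287], [-1.0, -0.002, 0.0]]
ft_force: [-4.3, 7.0, 3.9]
gripper_width: 0.147
```

```bash
python3 st.py|head -1
```

```text
38.0 [ 0.6156 -0.0848  0.1525] q=2.859 F [-4.3  7.   3.9] Mz [1.134 0.711 0.359] w0.147 j [-0.14  0.41  1.7   0.    1.03  1.14]
```

Emit:
servo_tool(commands=[[[0,-0.1,0],0.0,1],[[0,-0.1,0],0.0,1],[[0,0,0],0.025,1],[[0,0,0],0.025,1],[[0,0,0],0.025,1],[[0,0,0],0.025,1],[[0,0,0],0.025,1],[[0,0,0],0.025,1]])

```text
t: 38.8
position: [0.6156, -0.0844, 0.1525]
ee_rot: [[0.001, 0.141, -0.99], [-0.0, -0.99, -0.141], [-1.0, 0.0, -0.001]]
ft_force: [-6.0, -0.5, 7.7]
gripper_width: 0.15
```

```bash
python3 st.py|head -1
```

```text
38.8 [ 0.6156 -0.0844  0.1525] q=3.008 F [-6.  -0.5  7.7] Mz [0.003 0.833 0.389] w0.150 j [-0.14  0.41  1.7  -0.    1.03  1.29]
```

Emit:
servo_tool(commands=[[[0,0,0],0.016,1],[[0,0,0],0.016,1],[[0,0,0],0.016,1],[[0,0,0],0.016,1],[[0,0,0],0.016,1],[[0,0,0],0.016,1],[[0,0,0],0.016,1],[[0,0,0],0.016,1]])

```text
t: 39.6
position: [0.6155, -0.0843, 0.1525]
ee_rot: [[0.001, 0.014, -1.0], [-0.0, -1.0, -0.014], [-1.0, 0.0, -0.0]]
ft_force: [-5.5, 0.8, 8.7]
gripper_width: 0.15
```

```bash
python3 st.py
```

```text
39.6 [ 0.6155 -0.0843  0.1525] q=3.136 F [-5.5  0.8  8.7] Mz [0.162 0.884 0.423] w0.150 j [-0.14  0.41  1.7  -0.    1.03  1.42]
L to go tool cm [  0.34 -19.06  -0.26]
R to go tool cm [ 0.35  0.17 -0.1 ]
```

R is 0.42 N·m at q=3.136, as expected for about 40 N. Now L up to the same angle.

Emit:
servo_tool(commands=[[[0,0,0],0,0],[[0,0,0],0,0],[[0,0,0],0,0],[[-2,0,0],0,0],[[-2,0,0],0,0],[[0,-3.81,-0.06],0,0],[[0,-3.81,-0.06],0,0],[[0,-3.81,-0.06],0,0]])

```text
t: 40.4
position: [0.6159, 0.031, 0.1914]
ee_rot: [[0.001, 0.013, -1.0], [0.0, -1.0, -0.013], [-1.0, -0.0, -0.001]]
ft_force: [0.2, 0.8, 0.2]
gripper_width: 0.5
```

Emit:
servo_tool(commands=[[[0,-3.81,-0.06],0,0],[[0,-3.81,-0.06],0,0],[[0,0,0],-0.093,0],[[0,0,0],-0.093,0],[[0,0,0],-0.093,0],[[0,0,0],0,0],[[0,0,0],0,0],[[2,0,0],0,0]])

```text
t: 41.2
position: [0.6177, 0.1065, 0.1734]
ee_rot: [[0.005, 0.286, -0.958], [0.001, -0.958, -0.286], [-1.0, 0.001, -0.005]]
ft_force: [0.8, 0.1, -0.0]
gripper_width: 0.497
```

Emit:
servo_tool(commands=[[[2.0,0,0],0,0],[[0,0,0],0,0],[[0,0,0],0,1],[[0,0,0],0,1],[[0,0,0],0,1],[[0,0,0],0,1],[[0,0,0],0,1],[[0,0,0],0,1]])

```text
t: 42.0
position: [0.6165, 0.1062, 0.1524]
ee_rot: [[0.002, 0.289, -0.957], [-0.0, -0.957, -0.289], [-1.0, 0.001, -0.002]]
ft_force: [-1.0, -2.4, 5.6]
gripper_width: 0.149
```

```bash
python3 st.py
```

```text
42.0 [0.6165 0.1062 0.1524] q=2.856 F [-1.  -2.4  5.6] Mz [-0.233  0.087  0.19 ] w0.149 j [ 0.17  0.42  1.69 -0.    1.03  1.45]
L to go tool cm [ 0.34 -0.05  0.09]
R to go tool cm [ 0.34 18.39  5.56]
```

Emit:
servo_tool(commands=[[[0,0,0],0.025,1],[[0,0,0],0.025,1],[[0,0,0],0.025,1],[[0,0,0],0.02,1],[[0,0,0],0.02,1],[[0,0,0],0.02,1],[[0,0,0],0.02,1],[[0,0,0],0.02,1]])

```text
t: 42.8
position: [0.6166, 0.1061, 0.1524]
ee_rot: [[0.002, 0.117, -0.993], [-0.0, -0.993, -0.117], [-1.0, 0.001, -0.002]]
ft_force: [0.6, -2.8, 6.9]
gripper_width: 0.144
```

```bash
python3 st.py|head -1
```

```text
42.8 [0.6166 0.1061 0.1524] q=3.032 F [ 0.6 -2.8  6.9] Mz [-0.36   0.063  0.408] w0.144 j [ 0.17  0.42  1.69 -0.    1.03  1.62]
```

Emit:
servo_tool(commands=[[[0,0,0],0.013,1],[[0,0,0],0.013,1],[[0,0,0],0.013,1],[[0,0,0],0.013,1],[[0,0,0],0.013,1],[[0,0,0],0.013,1],[[0,0,0],0.013,1],[[0,0,0],0.013,1]])

```text
t: 43.6
position: [0.6166, 0.106, 0.1524]
ee_rot: [[0.002, 0.014, -1.0], [-0.0, -1.0, -0.014], [-1.0, 0.0, -0.002]]
ft_force: [-0.4, -1.8, 5.5]
gripper_width: 0.15
```

```bash
python3 st.py
```

```text
43.6 [0.6166 0.106  0.1524] q=3.136 F [-0.4 -1.8  5.5] Mz [-0.441  0.037  0.453] w0.150 j [ 0.17  0.42  1.69 -0.    1.03  1.73]
L to go tool cm [ 0.34 -0.04  0.11]
R to go tool cm [ 0.35 19.19  0.28]
```

Both knobs are at q=3.136. Combined torque and geometry put contact at about 2.46, which gives about 41 N a foot. I'll let go, rise clear and check.

Emit:
servo_tool(commands=[[[0,0,0],0,0],[[0,0,0],0,0],[[0,0,0],0,-0.2],[[-2,0,0],0,-0.2],[[-3,0,0],0,-0.2],[[-4,0,0],0,-0.2],[[-4,0,3],0,-0.2],[[-3,0,4.5],0,-0.2]])

```text
t: 44.4
position: [0.5451, 0.1055, 0.3112]
ee_rot: [[0.003, 0.014, -1.0], [0.001, -1.0, -0.014], [-1.0, -0.001, -0.003]]
ft_force: [0.3, 0.2, -0.8]
gripper_width: 0.603
```

Emit:
servo_tool(commands=[[[0,0,4.5],0,-0.2],[[0,0,4.5],0,-0.2],[[0,0,4],0,-0.2],[[0,0,0],0,-0.2],[[0,0,0],0,-0.2],[[0,0,0],0,-0.2],[[0,0,0],0,-0.2],[[0,0,0],0,-0.2]])

```text
t: 45.2
position: [0.4148, 0.1034, 0.3086]
ee_rot: [[-0.001, 0.014, -1.0], [-0.0, -1.0, -0.014], [-1.0, 0.0, 0.001]]
ft_force: [0.5, -0.5, 0.4]
gripper_width: 0.602
```

```bash
python3 st.py|head -1
python3 - <<'E'
from h import *
f=lambda i,u,v:cv2.resize(i[v:v+115,u:u+100,::-1],None,fx=4,fy=4,interpolation=cv2.INTER_CUBIC)
cv2.imwrite("pics/end.png",np.hstack([f(bot.camera("side"),230,150),f(bot.camera("top"),260,110)]))
E
```

```text
45.2 [0.4148 0.1034 0.3086] q=3.136 F [ 0.5 -0.5  0.4] Mz [-0.012 -0.019  0.028] w0.602 j [ 0.24 -0.05  1.91  0.    1.28  1.8 ]
```

View pics/end.png

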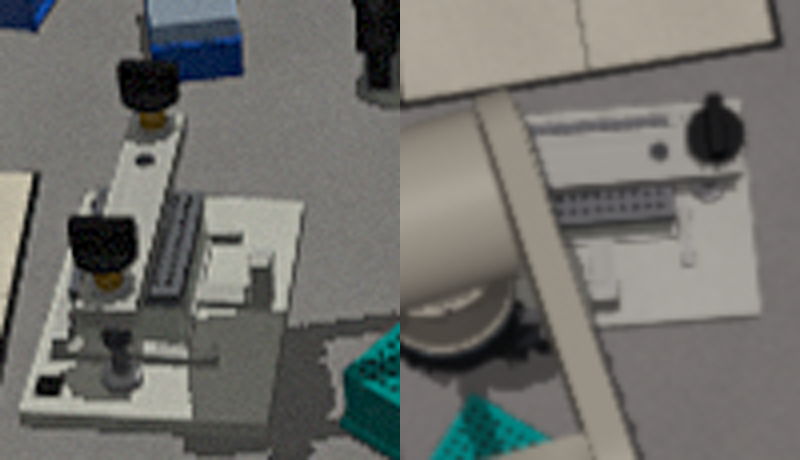

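The final picture shows both grip bars parallel and lined up with the press: side (103,235) and (148,85), top (715,130). Bar and carrier are in place, the post is at (260,265), and the gripper is clear. I'll hand it in.

```bash
python3 -c "
from rig import bot
print(bot.hand_in())"
```

```text
the job is handed in; nothing more can be done
None
```

I pushed the carrier home and screwed the bar down with both knobs in turn. I then let go and handed the job in at about 45 s. No verdict was reported.

- **Carrier:** I pushed the grip post with closed fingers until it stopped hard at about 20 N, after about 25 mm of travel. The images agree: the cap shifted 8 px (about 25 mm) and the post stands within about 2 mm of its home position.
- **Turning:** Each turn was clockwise and at most 0.85 rad on one knob before switching. Two grips nudged the right knob slightly counterclockwise as they aligned with it.
- **Tightening:** I felt the feet meet the cap at a knob angle of about 2.46 rad. Both knobs were left at about 3.14 rad, so the bar should be level.
- **Hold:** I estimate about 41 N a foot. The last torque readings were 0.45 N·m (left) and 0.42 N·m (right), with about ±0.03 N·m of noise. Taken alone, they allow roughly 41 to 54 N a foot, so the total is somewhere between 80 and 100 N.
- **Final picture:** Both knobs are parallel and the gripper is clear of everything. I did not measure the bar's level separately. Of the other things on the bench I only saw parts of the turquoise carrier and the tip box, and I felt no contact with any of them.

**What disagreed:** the fingertips measured about 32 mm higher than the stated tip reach. Because of that, my first push passed just over the post without touching it. I corrected for this from the images for the rest of the job.

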